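Shut the soak trough's tapered drain cock so that it holds

ROBOT

A 6-joint arm with a two-finger parallel gripper is mounted at the origin on a cart in front of the work surface, level with it; the furniture and walls round the work are solid. World frame = base frame: x ahead of the robot, y to its left, z up, the work surface at z = 0. Lengths are in m, angles in rad, forces in N, time in s.
With the tool pointing down it reaches from about 0.375 to 0.975 m from the base axis. Payload 3.8 kg.
Tool frame: the origin (TCP) lies on the centre line of the jaws, within the pads' length; the fingertips stand 11 mm ahead of it and the grasp point (between the pads) lies 8 mm behind it; z points along the fingers, y is the line along which they close (so a half turn about z gives the same grasp; the last joint's range is limited). The gripper opens to 85 mm and grips with 20 to 120 N. Pads are 22 mm wide; open, the fingers measure 114 mm over their backs; the gripper's body (76 mm by 85 mm) begins 54 mm behind the grasp point. The pads swing forward as they close: fully open they stand 13 mm farther back than shut.
Start: joints at [-1.212, 0.264, 1.604, -0, 1.274, -0.037], TCP at [0.26, -0.623, 0.242] pointing down, gripper open.
Joint ranges: [-2.63, 2.63], [-0.94, 2.18], [0.31, 2.57], [-1.31, 4.45], [0, 2.66], [-2.55, 2.55]. Speed limits (rad/s): [2.57, 2.57, 3.14, 3.14, 3.14, 3.14].

INTERFACE

Orientations are given as a unit quaternion [w, x, y, z].
In Python, from station import r gives the robot as it stands.
- The arm moves only by the tool drive_tool, never from a script. Its argument "commands" is a list that holds one entry, the list of rows, each a list of 5 numbers: the shift along the tool's x, y, z in mm, then the turn about the tool's z in rad, then the finger opening in mm, from 0 to 85.4. A call has 1 to 10 rows; each row shifts and turns the commanded pose from where the row before left it, along the tool's axes as they then stand; what a row does not reach is not made up. A row lasts 1/10 s, in which the tool goes at most 50 mm and 8.59 degrees, less where a joint would pass 70% of its speed; a pose out of reach is approached as far as the arm can. A call is refused whole if a number of a shift passes 50 or a number of a turn 0.15, either way. A call with a gripper value outside its range is refused whole. The fingers move at their own pace and stop on an object; "grip_force" is the grip in N (left out, the last holds). Time passes only in rows, so rows that do not move let the fingers close. It gives the time, the measured TCP pose, the force, the opening and the grip force at its end, in the units of the state.
- r.observe(): the state, without advancing time (a new reading comes with each control period).
- r.get_image(name): name is "scene" or "top" or "wrist"; returns (picture, depth): 420x560x3 uint8, red, green, blue; 420x560 float32, m along the optical axis (not along the pixel's ray), 0 where there is no reading.
- r.get_calibration(name): a dict with "fx", "fy", "cx", "cy" (pixels), "k1" (the pictures are not rectified: a ray, as slopes to the right and down, at radius r is drawn at 1 + k1 r^2 times it, then the intrinsics apply), "eye" and "orientation" of the camera in the world; the wrist camera has in their place "mount" (4x4, takes a point from camera to tool coordinates, whose origin is the TCP and whose axes are the flange's). Camera axes: x right, y down, z forward; pixel columns grow to the right and rows downward; lengths in m; the calibration is good to about 2 mm. A picture is of the moment at which its call begins: read the wrist's pose just before it. get_calibration takes no time and is no camera call.
- r.hand_in(): hands the job in; it is judged then, once.
Trained networks look in the newest picture that a camera, given by its name, has taken for a name from the list of things; names that differ only in an ending like _2 or _b are one class to them, and where a whole thing is asked for, a point or a joint stands for the part that bears it (a point fixed in the world has none). Each returns a list of dicts, best first, with "score" (0 to 1); they miss things now and then, are a little off and sometimes report something else, mostly with a low value. They report only what shows in the picture. A call takes as long as a camera call.
- r.spot_in(camera, query): "point" ([x, y, z] in m, in world coordinates, good to about 4 mm: the middle of the surface that is visible of it).
The state is a dict: "clock": time; "qpos": joint angles; "joint_velocities": joint speeds; "effort": joint torques, N m; "tool_pos": TCP position; "tool_rot": TCP orientation; "wrist_force": force on the tool from outside, world axes, zero at the start; "moment": the same for the moment, N m; "opening": opening from 0.0 (shut) to 1.0 (fully open); "finger_force": force on a finger pad.
Only numpy, scipy, OpenCV 4.12 (cv2) and the standard library are available. Lean on these libraries where they do the work, as an engineer would, in place of code of your own. Each camera call takes 0.05 s, during which the arm holds its last target. There are 200 camera calls.

TASK

Shut the drain of the soak trough. Stand the dropper bottle from the block's deck upright on the worktop, then swing the catch well clear (about a quarter turn, towards the front of the block), then press the handle's paddle down firmly and, keeping it pressed, turn the handle clockwise all the way to its stop, so that the taper wedges and the handle stays there when you let go. Finally slide the open drip tray along the worktop until its middle is under the spout; leave the brush and the tin where they are.

Things in the scene. Friction and masses are not known exactly. Their poses are not given: they have to be found in the camera images.
- drain_block: Fixed grey block, steel trough behind. Origin on the worktop; x points from its front to the trough, y to its left, z up. Flat deck: x -125 to 75, y -125 to 125 mm, 85 mm high; trough x 75 to 160 mm, 130 mm high. The handle's end stop, a post 12 mm thick, 44 mm high, stands on the deck at x 41, y -3 mm. A brass spout leaves the right (-y) side.
- cock_axis (a point): Fixed point on the deck, on the upright axis of the tapered cock (block x 30, y -60 mm).
- cock_turn (a joint): Turn of the cock's steel handle, rad: 0 the handle points along the block's -x (open), growing clockwise seen from above, 1.45 = its stop, pointing along the block's +y (shut). A return spring (0.02 rising to 0.045 N m) swings it back to 0 unless the taper is wedged.
- cock_press (a joint): How far the plug is pressed down, m: 0 loose (start), 0.005 taper begins to bite, 0.011 end. About 6 N to move it, stays where left; past 0.005 another 2 N per mm. The squeeze resists turning with about 0.018 N m per N and stays after letting go (all but what exceeds 10 N): pressed to 0.008 or more (12 N) it holds the shut handle against the spring, below about 0.0065 perhaps not.
- paddle (a point): Point on the flat top of the steel paddle at the handle's end, 100 mm from the cock's axis, 40 mm above the deck when loose. Moves with the handle: x to the axis, y the way it moves in shutting, z up. The top runs 28 mm back (-y), 22 mm forward to an upright wall (8 mm thick, 28 mm high, along the leading edge: push on it), 24 mm to the axis and 28 mm outward.
- catch (a joint): Swing of the steel catch, rad: about 0 = its arm points along the block's -y and bars the handle; grows clockwise seen from above, towards the block's front, to 1.9; past 1.0 the handle is free. Light friction (0.06 N m), stays where it is left.
- catch_pivot (a point): Fixed point on the deck on the catch's upright pivot (block x -85, y 50 mm).
- catch_pin (a point): Top of the black upright pin on the catch's arm, 18 mm thick, 45 mm from the pivot; its top is 67 mm above the deck and it stands on the arm, which is 20 mm wide, 76 mm long from the pivot and reaches from 13 to 33 mm above the deck.
- spout_mouth (a point): Mouth of the brass spout, 46 mm above the worktop, 25 mm across, 90 mm from the block's right side; the pipe above it reaches 78 mm.
- stain_dropper: Small round amber bottle with a black dropper cap, 33 mm across up to 70 mm, 102 mm tall. Stands on the deck in the handle's way. Origin: centre of its underside. The worktop to the left of the block is free for it.
- drip_tray: Loose open grey tray, 90 mm (its x) by 120 mm (its y) by 30 mm high, walls 4 mm, 0.2 kg. Origin: centre of its underside. Starts to the right of the spout, its length roughly along the world's y.
- scrub_brush: Wooden scrubbing brush 57 x 150 x 43 mm, origin under its centre; a bystander.
- polish_tin: Round tin 65 mm across, 29 mm high, origin under its centre; a bystander.

How it is judged:
By the outcome, as a careful person would: the job done as asked, in the order asked, and still so for the second after the job is handed in, with the robot touching nothing.
It also fails if it takes over 72 s, if anything falls off the work surface, if the arm or the gripper's body presses on something with over 40 N, if the wrist force passes 120 N, or if a joint passes its speed limit or range.

## Working session

There is one attempt and no reset: what is moved stays moved. The work goes in short steps, Python scripts to look and compute and a tool call to move; the robot and the scene stay as the last step left them, time stands still between calls to the robot, and variables do not carry over. Pictures are saved under pics/ and viewed, at most 10 in all, crops included, and the job is handed in when it is done.

Besides the shell and the picture viewer there is one more tool, called after "Call:" by a JSON object that holds its "op" and its "data", one argument or row to a line. drive_tool: Moves the arm, as the interface text tells. Its arguments: {"type":"object","properties":{"commands":{"type":"array","items":{"type":"array","items":{"type":"array","items":{"type":"number"}}}},"grip_force":{"type":"number"}},"required":["commands"]}

```bash
mkdir -p pics; ls
cat > h.py <<'E'
from station import r
import numpy as np, cv2
from scipy.spatial.transform import Rotation as R
def q(o): return R.from_quat([o[1],o[2],o[3],o[0]]).as_matrix()
def cam(name,st=None):
    c=r.get_calibration(name)
    if 'mount' in c:
        st=st or r.observe(); T=np.eye(4);T[:3,:3]=q(st['tool_rot']);T[:3,3]=st['tool_pos'];return c,T@np.array(c['mount'])
    T=np.eye(4);o=np.array(c['orientation']);T[:3,:3]=q(o) if o.size==4 else o;T[:3,3]=c['eye'];return c,T
def cloud(name):
    c,T=cam(name);im,d=r.get_image(name)
    K=np.array([[c['fx'],0,c['cx']],[0,c['fy'],c['cy']],[0,0,1]],float)
    v,u=np.mgrid[:420,:560]
    p=cv2.undistortPoints(np.stack([u,v],-1).reshape(-1,1,2).astype(float),K,np.array([c['k1'],0,0,0.])).reshape(420,560,2)
    P=np.concatenate([p*d[...,None],d[...,None]],-1)@T[:3,:3].T+T[:3,3]
    P[d==0]=np.nan
    return im,d,P
def save(im,n): cv2.imwrite('pics/'+n,im[...,::-1])
E
python3 - <<'E'
from h import *
print(r.observe())
for n in ['scene','top']:
    im,d,P=cloud(n);save(im,n+'0.png');np.save(n+'P.npy',P)
    for k in ['drain_block','paddle','cock_turn','catch','catch_pin','spout_mouth','stain_dropper','drip_tray','scrub_brush','polish_tin']:
        try: print(n,k,[(np.round(x['point'],3).tolist(),round(x['score'],2)) for x in r.spot_in(n,k)[:2]])
        except Exception as e: print(n,k,e)
E
```

```text
pics
{'clock': 0.0, 'qpos': array([-1.21190281e+00,  2.64785647e-01,  1.60539496e+00, -1.68071228e-06,
        1.27371444e+00, -3.68974778e-02]), 'joint_velocities': array([ 0.00185095, -0.00115808, -0.00209252, -0.00075391, -0.00171079,
        0.00056318]), 'effort': array([ 2.53276939e-04, -5.15117097e+01, -3.67309678e+01, -2.48438819e-04,
        1.28135699e-02, -1.78984465e-05]), 'tool_pos': array([ 0.25998379, -0.62214069,  0.2409288 ]), 'tool_rot': array([-1.13618091e-03,  9.80481809e-01,  1.96606451e-01, -1.85333696e-04]), 'wrist_force': array([ 0.02714057, -0.42875384, -0.33667667]), 'moment': array([ 0.06147881,  0.05436962, -0.0341863 ]), 'finger_force': 0.0, 'opening': 1.0004810790727978}
scene drain_block [([0.594, 0.139, 0.081], 0.64), ([0.544, 0.036, 0.124], 0.51)]
scene paddle []
scene cock_turn [([0.548, 0.036, 0.121], 0.58)]
scene catch [([0.503, 0.101, 0.117], 0.71)]
scene catch_pin [([0.505, 0.102, 0.117], 0.61)]
scene spout_mouth [([0.596, 0.144, 0.083], 0.61)]
scene stain_dropper [([0.58, 0.111, 0.134], 0.7)]
scene drip_tray [([0.562, -0.319, 0.015], 0.56)]
scene scrub_brush [([0.663, -0.328, 0.042], 0.57)]
scene polish_tin [([0.388, -0.181, 0.032], 0.91)]
top drain_block []
top paddle [([0.554, 0.021, 0.124], 0.91), ([0.504, 0.1, 0.118], 0.65)]
top cock_turn [([0.555, 0.02, 0.127], 0.91)]
top catch [([0.503, 0.097, 0.117], 0.61)]
top catch_pin [([0.508, 0.098, 0.118], 0.59)]
top spout_mouth [([0.614, 0.079, 0.084], 0.68), ([0.673, -0.352, 0.042], 0.56)]
top stain_dropper [([0.584, 0.101, 0.144], 0.45)]
top drip_tray [([0.562, -0.314, 0.005], 0.92), ([0.505, 0.095, 0.115], 0.39)]
top scrub_brush [([0.67, -0.351, 0.04], 0.83)]
top polish_tin [([0.392, -0.2, 0.027], 0.77)]
```

View pics/top0.png

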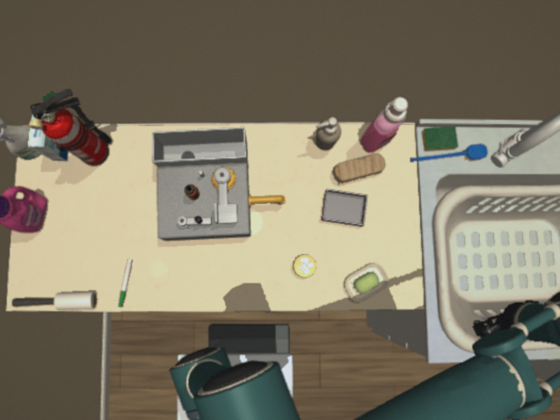

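View pics/scene0.png

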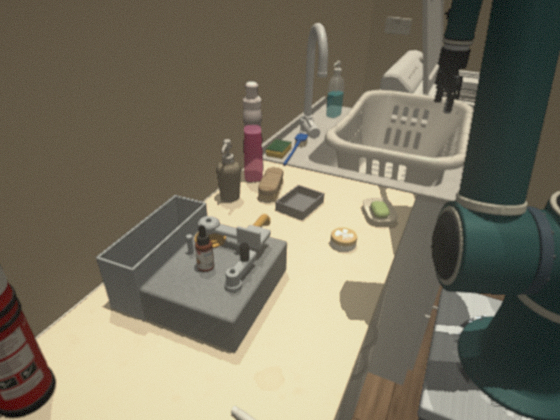

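Run:
```python
from h import *
for n in ['top','scene']:
    P=np.load(n+'P.npy');z=P[...,2]
    m=(z>0.079)&(z<0.091)&(P[...,0]>.35)&(P[...,0]<1)&(abs(P[...,1])<.4)
    m=cv2.morphologyEx(m.astype(np.uint8),cv2.MORPH_OPEN,np.ones((3,3)))
    k,l,s,c=cv2.connectedComponentsWithStats(m);i=1+s[1:,4].argmax();Q=P[l==i]
    rc=cv2.minAreaRect((Q[:,:2]*1000).astype(np.float32));print(n,'deck',rc,np.round(cv2.boxPoints(rc)).tolist(),np.median(Q[:,2]))
    m=(z>0.115)&(z<0.14)&(P[...,0]>.35)&(P[...,0]<1)&(abs(P[...,1])<.4)
    k,l,s,c=cv2.connectedComponentsWithStats(m.astype(np.uint8))
    for i in range(1,k):
        if s[i,4]>30:
            Q=P[l==i];rc=cv2.minAreaRect((Q[:,:2]*1000).astype(np.float32));print(s[i],np.round(rc[0]),np.round(rc[1]),round(rc[2],1),np.median(Q[:,2]))
```

```text
top deck ((571.690673828125, 81.43254089355469), (202.09230041503906, 256.1676025390625), 2.3302366733551025) [[466.0, 205.0], [476.0, -51.0], [678.0, -42.0], [667.0, 214.0]] 0.08483884789413443
[ 85 104 295   7 961] [820.   0.] [800.   8.] 89.8 0.1279913605511911
[368 122  13  19  78] [ 744. -381.] [50. 16.] 27.3 0.1280560109294323
[324 125  14  13 105] [ 749. -266.] [37. 30.] 87.4 0.13193230738600392
[152 127  94  36 653] [714.  90.] [ 89. 251.] 2.5 0.1276212499924354
[ 82 130  14  24  87] [725. 385.] [16. 68.] 77.3 0.12770809558864915
[214 167  24  57 817] [575.  16.] [150.  56.] 2.7 0.12564768488054145
[187 187  12  12  35] [579. 100.] [14. 33.] 46.3 0.12843587306950588
[177 216  35  10 201] [509.  99.] [24. 89.] 2.0 0.11975523309484348
scene deck ((614.016845703125, 87.21218872070312), (283.13812255859375, 249.6564178466797), 2.825289011001587) [[466.0, 205.0], [479.0, -44.0], [762.0, -30.0], [749.0, 219.0]] 0.0866392060029485
[227 134   8  10  34] [ 823. -380.] [37.  5.] 88.6 0.13184782420542276
[244 139  18  11 144] [ 747. -379.] [51. 23.] 21.4 0.12723606577764837
[   9  142  214  150 2367] [822.   2.] [  8. 670.] 0.2 0.12788215543757647
[221 153  15  14 146] [ 758. -259.] [39. 34.] 30.7 0.12902832964996022
[  96  195  111   82 1857] [716.  91.] [ 89. 252.] 2.7 0.12531370385077778
[198 216  73  33 860] [577.  18.] [149.  60.] 2.9 0.12721973367390213
[186 234   7  10  56] [639.  84.] [11. 13.] 45.1 0.12605307760728812
[195 246  18  16 181] [582. 116.] [33. 17.] 33.8 0.12807426754383555
[225 250  31  30 379] [509. 100.] [89. 24.] 87.5 0.1214338755230222
[ 25 325   9  22 107] [704. 389.] [ 3. 27.] 44.2 0.12813933827588614
```

The top view shows the block around (200,200), with the bottle at (192,191), paddle at (226,213) and catch pin at (198,221). The tray is at (344,208) and the spout runs from (250,200) to (283,200). The scene view agrees, and the block's yaw is about +2.5°. I'm moving above the bottle.

Call:
{"op": "drive_tool", "data": {
  "commands": [
    [[0,0,-30,0.12,60],[0,0,-30,0.12,60],[0,0,-30,0.11,60],[22,-44,0,0,60],[22,-44,0,0,60],[22,-44,0,0,60],[22,-44,0,0,60],[22,-44,0,0,60],[22,-44,0,0,60],[22,-44,0,0,60]]
  ]
}}

```text
clock: 2.1
tool_pos: [0.4004, -0.3063, 0.3326]
tool_rot: [0.0, 1.0, 0.023, 0.0]
wrist_force: [1.1, 0.1, 1.5]
opening: 0.702
finger_force: 0.0
```

Call:
{"op": "drive_tool", "data": {
  "commands": [
    [[22,-44,0,0,60],[22,-44,0,0,60],[22,-44,0,0,60],[22,-44,0,0,60],[22,-44,0,0,60],[22,-44,0,0,60],[22,-44,0,0,60],[22,-44,0,0,60],[0,0,0,0,60]]
  ]
}}

```text
clock: 3.0
tool_pos: [0.561, 0.0569, 0.332]
tool_rot: [-0.001, 1.0, 0.026, 0.0]
wrist_force: [-1.1, -0.8, 0.3]
opening: 0.698
finger_force: 0.0
```

```bash
cat >> h.py <<'E'
def rel(p,st=None):
    st=st or r.observe();return np.round(q(st['tool_rot']).T@(np.array(p)-st['tool_pos'])*1000,1)
E
python3 - <<'E'
from h import *
im,d,P=cloud('wrist');save(im,'w1.png')
for k in ['stain_dropper','catch_pin','paddle']:
    for x in r.spot_in('wrist',k)[:2]: print(k,np.round(x['point'],3),round(x['score'],2))
z=P[...,2]
for lo,hi in [(0.16,.2),(.145,.157),(.118,.135)]:
    m=(z>lo)&(z<hi)&(P[...,0]>.4)&(P[...,0]<.68)
    k,l,s,c=cv2.connectedComponentsWithStats(m.astype(np.uint8))
    for i in range(1,k):
        if s[i,4]>60:
            Q=P[l==i];rc=cv2.minAreaRect((Q[:,:2]*1000).astype(np.float32));print(lo,s[i],np.round(rc[0]),np.round(rc[1]),round(rc[2],1),np.median(Q[:,2]))
E
```

```text
stain_dropper [0.594 0.101 0.145] 0.88
catch_pin [0.512 0.096 0.121] 0.71
paddle [0.569 0.022 0.127] 0.83
0.16 [212 141  27  28 577] [586. 107.] [22. 22.] 46.3 0.16407135319772803
0.145 [212 133  33  37 293] [588. 104.] [31. 23.] 36.4 0.14625410091833613
0.145 [295 193  10  55 473] [527.  40.] [51.  8.] 2.6 0.15254389518270456
0.145 [240 225  19  20 283] [510.  85.] [17. 17.] 0.3 0.1516361868404782
0.118 [ 101   28  300   24 2119] [673.  89.] [ 14. 250.] 0.0 0.1297307153769252
0.118 [ 295   78   59  158 5750] [576.  21.] [152.  56.] 11.7 0.1254624114737775
0.118 [250  84  15  15 149] [638.  83.] [11. 11.] 48.5 0.12891017916557967
0.118 [222 129  27  27 109] [595.  99.] [32. 11.] 49.3 0.12781667089771281
0.118 [194 210  87  25 930] [512. 100.] [25. 86.] 4.4 0.1214657103797781
```

View pics/w1.png

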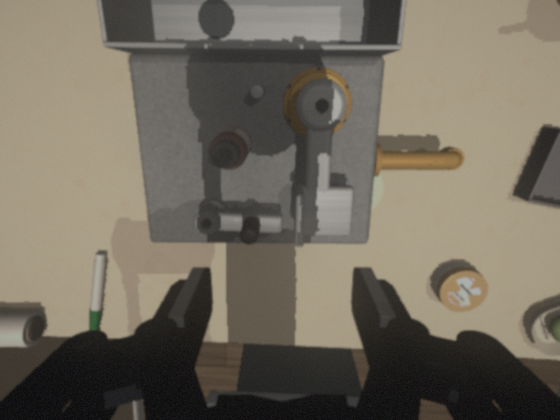

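The wrist view shows the bottle cap at (229,150), pin at (250,232), paddle at (332,210) and post at (257,92). They match the depth segments, so I'm going down on the bottle.

Call:
{"op": "drive_tool", "data": {
  "commands": [
    [[14,-24,0,0,60],[14,-24,0,0,60],[0,0,40,0,60],[0,0,40,0,60],[0,0,40,0,60],[0,0,40,0,60],[0,0,30,0,60],[0,0,10,0,60],[0,0,0,0,60],[0,0,0,0,60]]
  ]
}}

```text
clock: 4.2
tool_pos: [0.5867, 0.1001, 0.1342]
tool_rot: [-0.0, 1.0, 0.022, 0.001]
wrist_force: [0.9, -0.4, -0.0]
opening: 0.702
finger_force: 0.0
```

Call:
{"op": "drive_tool", "data": {
  "commands": [
    [[0,0,0,0,20],[0,0,0,0,20],[0,0,0,0,20],[0,0,0,0,20],[0,0,0,0,20],[0,0,0,0,20]]
  ],
  "grip_force": 25
}}

```text
clock: 4.8
tool_pos: [0.5872, 0.1014, 0.1348]
tool_rot: [-0.0, 1.0, 0.023, 0.002]
wrist_force: [0.3, 0.9, 6.9]
opening: 0.38
finger_force: 24.1
```

Call:
{"op": "drive_tool", "data": {
  "commands": [
    [[0,0,-20,0,20],[0,0,-40,0,20],[0,-30,0,0,20],[-5,-40,0,0,20],[-5,-40,0,0,20],[-5,-40,0,0,20],[0,-40,0,0,20],[0,-30,0,0,20],[0,-10,0,0,20],[0,0,0,0,20]]
  ]
}}

```text
clock: 5.8
tool_pos: [0.5595, 0.3311, 0.192]
tool_rot: [0.0, 1.0, 0.024, -0.0]
wrist_force: [-0.7, 0.4, -0.4]
opening: 0.377
finger_force: 24.6
```

Call:
{"op": "drive_tool", "data": {
  "commands": [
    [[0,0,40,0,20],[0,0,40,0,20],[0,0,35,0,20],[0,0,15,0,20],[0,0,10,0,20],[0,0,4,0,20],[0,0,0,0,20],[0,0,0,0,20]]
  ]
}}

```text
clock: 6.6
tool_pos: [0.5615, 0.3304, 0.0503]
tool_rot: [-0.001, 1.0, 0.023, 0.002]
wrist_force: [0.3, 0.7, -1.3]
opening: 0.375
finger_force: 24.9
```

Call:
{"op": "drive_tool", "data": {
  "commands": [
    [[0,0,1,0,20],[0,0,0,0,36],[0,0,0,0,44],[0,0,0,0,60],[0,0,0,0,60],[0,0,-20,0,60],[0,0,-40,0,60],[0,0,-50,0,60],[0,0,-50,0,60],[0,0,-40,0,60]]
  ]
}}

```text
clock: 7.6
tool_pos: [0.5604, 0.3302, 0.2505]
tool_rot: [-0.001, 1.0, 0.023, 0.001]
wrist_force: [-0.4, 0.6, -0.2]
opening: 0.707
finger_force: 0.0
```

Run:
```python
from h import *
print(r.observe()['tool_pos'])
im,d,P=cloud('wrist');save(im,'w2.png')
for x in r.spot_in('wrist','stain_dropper')[:2]: print(np.round(x['point'],3),round(x['score'],2))
m=(P[...,2]>.06)&(P[...,2]<.11)&(P[...,1]>.28)&(P[...,1]<.38)&(P[...,0]<.62)
print(m.sum(),P[m].min(0),P[m].max(0))
```

```text
[0.5603789  0.33016915 0.2505229 ]
[0.571 0.335 0.057] 0.64
802 [0.54855112 0.32013391 0.06000411] [0.57473166 0.35046373 0.10208417]
```

The bottle stands upright with its top at 0.102 m. I'm going to the catch pin.

Call:
{"op": "drive_tool", "data": {
  "commands": [
    [[-10,40,0,0,33],[-10,40,0,0,33],[-10,40,0,0,33],[-10,40,0,0,33],[-10,40,0,0,33],[-11,33,0,0,33],[0,10,0,0,33],[0,0,30,0,33],[0,0,20,0,33],[0,0,0,0,33]]
  ]
}}

```text
clock: 8.7
tool_pos: [0.5075, 0.0843, 0.1933]
tool_rot: [0.0, 1.0, 0.023, -0.004]
wrist_force: [-0.3, 0.2, -0.0]
opening: 0.383
finger_force: 0.0
```

Run:
```python
from h import *
st=r.observe();print(st['tool_pos'],st['opening'])
im,d,P=cloud('wrist');save(im,'w3.png')
m=(P[...,2]>.147)&(P[...,2]<.157)&(P[...,1]>.065)&(P[...,1]<.11)&(P[...,0]<.54)&(P[...,0]>.48)
print(m.sum(),P[m].min(0),P[m].max(0))
m=(P[...,2]>.147)&(P[...,2]<.157)&(P[...,1]>.02)&(P[...,1]<.06)&(P[...,0]<.56)&(P[...,0]>.48)
print(m.sum(),P[m].min(0),P[m].max(0))
```

```text
[0.50750023 0.08431245 0.19332084] 0.3830550094896879
853 [0.50089855 0.07694024 0.14701948] [0.51831363 0.09440464 0.15372763]
1609 [0.50089266 0.0346048  0.14704553] [0.55285896 0.04480125 0.15518371]
```

Call:
{"op": "drive_tool", "data": {
  "commands": [
    [[2,-1,20,0,33],[0,0,20,0,33],[0,0,16,0,33],[0,0,0,0,33],[0,0,0,0,10],[0,0,0,0,10],[0,0,0,0,10],[0,0,0,0,10],[0,0,0,0,10]]
  ],
  "grip_force": 20
}}

```text
clock: 9.65
tool_pos: [0.513, 0.0857, 0.1425]
tool_rot: [-0.0, 1.0, 0.023, 0.001]
wrist_force: [0.8, 0.8, 3.3]
opening: 0.201
finger_force: 20.9
```

Call:
{"op": "drive_tool", "data": {
  "commands": [
    [[-11,-2,0,0,10],[-10,-5,0,0,10],[-9,-7,0,0,10],[-7,-9,0,0,10],[-4,-10,0,0,10],[-2,-11,0,0,10],[0,-3,0,0,10],[0,0,0,0,10]]
  ]
}}

```text
clock: 10.45
tool_pos: [0.4636, 0.1294, 0.1412]
tool_rot: [0.001, 1.0, 0.023, -0.003]
wrist_force: [-9.0, -3.6, 8.9]
opening: 0.199
finger_force: 22.5
```

Call:
{"op": "drive_tool", "data": {
  "commands": [
    [[0,0,0,0,33],[0,0,0,0,33],[0,0,0,0,33],[0,0,-20,0,33],[0,0,-40,0,33],[0,0,-50,0,33],[20,30,-40,0,33],[20,40,0,0,33],[0,20,0,0,0],[0,0,0,0,0]]
  ]
}}

```text
clock: 11.45
tool_pos: [0.5103, 0.0422, 0.2889]
tool_rot: [0.0, 1.0, 0.021, 0.0]
wrist_force: [0.2, 0.1, -0.6]
opening: 0.055
finger_force: 0.0
```

Run:
```python
from h import *
st=r.observe();print(st['tool_pos'],st['opening'],st['qpos'])
im,d,P=cloud('wrist');save(im,'w4.png')
z=P[...,2]
for nm,lo,hi,x0,x1,y0,y1 in [('pin',.147,.157,.43,.53,.07,.16),('wall',.147,.157,.48,.57,.0,.06),('paddle',.119,.13,.48,.555,-.03,.045),('hub',.12,.15,.6,.67,-.02,.07),('post',.12,.135,.62,.66,.065,.1)]:
    m=(z>lo)&(z<hi)&(P[...,0]>x0)&(P[...,0]<x1)&(P[...,1]>y0)&(P[...,1]<y1)
    if m.sum()<20: print(nm,m.sum());continue
    rc=cv2.minAreaRect((P[m][:,:2]*1000).astype(np.float32));print(nm,m.sum(),rc,np.median(P[m],0),np.percentile(P[m],[2,98],axis=0).round(3).tolist())
```

```text
[0.51033449 0.04223946 0.28886019] 0.05533088391836064 [ 3.44803907e-02 -7.47521639e-02  1.88711915e+00 -8.52651166e-04
  1.32833416e+00  1.56287947e+00]
pin 363 ((464.6045837402344, 128.890380859375), (16.63743019104004, 17.068401336669922), 48.217960357666016) [0.46554081 0.1284043  0.15170392] [[0.457, 0.121, 0.148], [0.472, 0.136, 0.153]]
wall 696 ((526.2682495117188, 39.708553314208984), (51.87966537475586, 7.758574962615967), 3.019359827041626) [0.52822014 0.03967909 0.15249655] [[0.503, 0.035, 0.15], [0.551, 0.044, 0.154]]
paddle 3654 ((528.8402099609375, 14.618072509765625), (53.56096649169922, 57.997642517089844), 2.5312423706054688) [0.53032319 0.01125062 0.12503778] [[0.504, -0.013, 0.122], [0.554, 0.034, 0.127]]
hub 3752 ((625.2215576171875, 25.964380264282227), (50.69828796386719, 45.48439025878906), 1.3169047832489014) [0.62722741 0.02667345 0.13356403] [[0.602, 0.007, 0.124], [0.648, 0.047, 0.137]]
post 281 ((637.61962890625, 83.71114349365234), (12.021926879882812, 11.247876167297363), 52.369056701660156) [0.63719507 0.08333449 0.12878618] [[0.632, 0.078, 0.121], [0.643, 0.089, 0.131]]
```

View pics/w4.png

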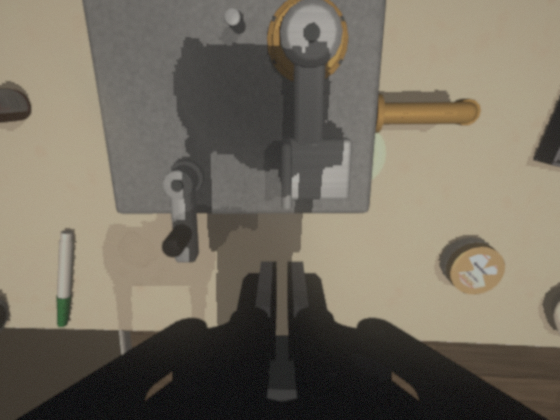

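The catch is a quarter turn round, with its pin at (177,240), and the paddle top is clear at (320,165). I'm turning the tool so its x axis faces the shutting direction.

Call:
{"op": "drive_tool", "data": {
  "commands": [
    [[0,0,8,-0.15,0],[0,0,8,-0.15,0],[0,0,8,-0.15,0],[0,0,8,-0.15,0],[0,0,8,-0.15,0],[0,0,8,-0.15,0],[0,0,8,-0.15,0],[0,0,8,-0.15,0],[0,0,8,-0.15,0],[0,0,8,-0.15,0]]
  ]
}}

```text
clock: 12.5
tool_pos: [0.509, 0.0457, 0.2077]
tool_rot: [-0.0, 0.713, 0.701, -0.0]
wrist_force: [-0.1, -0.5, 0.9]
opening: 0.005
finger_force: 0.0
```

Call:
{"op": "drive_tool", "data": {
  "commands": [
    [[0,0,0,-0.07,0],[-10,9,0,0,0],[-11,9,0,0,0],[0,0,20,0,0],[0,0,20,0,0],[0,0,0,0,0]]
  ]
}}

```text
clock: 13.1
tool_pos: [0.5271, 0.0236, 0.1656]
tool_rot: [-0.002, 0.692, 0.722, -0.002]
wrist_force: [0.4, 0.4, -1.3]
opening: -0.004
finger_force: 0.0
```

Call:
{"op": "drive_tool", "data": {
  "commands": [
    [[-3,2,14,0,0],[0,0,14,0,0],[0,0,3,0,0],[0,0,3,0,0],[0,0,3,0,0],[0,0,0,0,0]]
  ]
}}

```text
clock: 13.7
tool_pos: [0.5299, 0.0214, 0.1317]
tool_rot: [-0.0, 0.691, 0.723, -0.001]
wrist_force: [-3.5, 0.2, 3.7]
opening: 0.002
finger_force: 1.7
```

Call:
{"op": "drive_tool", "data": {
  "commands": [
    [[0,0,3,0,0],[0,0,3,0,0],[0,0,3,0,0],[0,0,0,0,0]]
  ]
}}

```text
clock: 14.1
tool_pos: [0.5305, 0.0214, 0.1242]
tool_rot: [-0.0, 0.691, 0.723, -0.0]
wrist_force: [-7.9, 0.5, 12.8]
opening: -0.0
finger_force: 6.2
```

Call:
{"op": "drive_tool", "data": {
  "commands": [
    [[0,0,3,0,0],[0,0,2,0,0],[0,0,0,0,0]]
  ]
}}

```text
clock: 14.4
tool_pos: [0.5301, 0.0213, 0.1216]
tool_rot: [-0.0, 0.691, 0.723, -0.001]
wrist_force: [-15.1, -0.6, 28.0]
opening: 0.002
finger_force: 14.0
```

Call:
{"op": "drive_tool", "data": {
  "commands": [
    [[3,0,-1,0,0],[7,0.2,0,0.07,0],[7,0.2,0,0.07,0],[7,0.2,0,0.07,0],[7,0.2,0,0.07,0],[0,0,0,0,0]]
  ]
}}

```text
clock: 15.0
tool_pos: [0.5346, 0.0537, 0.1225]
tool_rot: [0.0, 0.786, 0.619, 0.002]
wrist_force: [-9.2, 1.7, 19.0]
opening: 0.001
finger_force: 9.8
```

Call:
{"op": "drive_tool", "data": {
  "commands": [
    [[8,0.3,0,0.08,0],[8,0.3,0,0.08,0],[8,0.3,0,0.08,0],[8,0.3,0,0.08,0],[8,0.3,0,0.08,0],[8,0.3,0,0.08,0],[0,0,0,0,0]]
  ]
}}

```text
clock: 15.7
tool_pos: [0.5596, 0.096, 0.1231]
tool_rot: [0.001, 0.91, 0.414, 0.005]
wrist_force: [0.8, 1.2, 12.8]
opening: 0.001
finger_force: 6.4
```

Call:
{"op": "drive_tool", "data": {
  "commands": [
    [[8,0.3,1,0.08,0],[8,0.3,1,0.08,0],[8,0.3,0,0.08,0],[8,0.3,0,0.08,0],[8,0.3,0,0.08,0],[8,0.3,0,0.08,0],[8,0.3,0,0.08,0],[0,0,0,0,0]]
  ]
}}

```text
clock: 16.5
tool_pos: [0.6078, 0.1236, 0.1224]
tool_rot: [0.002, 0.989, 0.147, 0.007]
wrist_force: [2.6, -5.8, 14.8]
opening: -0.003
finger_force: 7.3
```

Call:
{"op": "drive_tool", "data": {
  "commands": [
    [[5,0.1,1,0.05,0],[5,0.1,0,0.05,0],[4,0,0,0.04,0],[0,0,0,0,0]]
  ]
}}

```text
clock: 16.9
tool_pos: [0.6175, 0.1262, 0.1211]
tool_rot: [0.002, 0.997, 0.078, 0.003]
wrist_force: [-6.6, -9.0, 22.6]
opening: 0.004
finger_force: 11.1
```

Call:
{"op": "drive_tool", "data": {
  "commands": [
    [[4,0,0,0.03,0],[4,0,0,0,0],[0,0,0,0,0]]
  ]
}}

```text
clock: 17.2
tool_pos: [0.622, 0.1271, 0.1205]
tool_rot: [0.002, 0.998, 0.063, -0.001]
wrist_force: [-14.6, -10.1, 27.1]
opening: -0.001
finger_force: 13.2
```

Call:
{"op": "drive_tool", "data": {
  "commands": [
    [[4,0,0,0,0],[3,0,0,0,0],[0,0,0,0,0]]
  ]
}}

```text
clock: 17.5
tool_pos: [0.6263, 0.1281, 0.1199]
tool_rot: [0.002, 0.998, 0.063, -0.004]
wrist_force: [-21.7, -8.7, 29.9]
opening: 0.0
finger_force: 19.2
```

Call:
{"op": "drive_tool", "data": {
  "commands": [
    [[-5,0,0,0,0],[-5,0,0,0,0],[0,0,-10,0,0],[0,0,-30,0,0],[0,0,-40,0,0],[-15,0,-40,0,0],[-40,0,-20,0,0],[-40,0,0,0,0],[0,0,0,0,0]]
  ]
}}

```text
clock: 18.4
tool_pos: [0.5215, 0.1167, 0.2559]
tool_rot: [-0.0, 0.998, 0.063, -0.0]
wrist_force: [-0.1, 0.7, 1.3]
opening: 0.004
finger_force: 0.0
```

Run:
```python
from h import *
st=r.observe();print(st['tool_pos'],st['opening'],st['qpos'])
im,d,P=cloud('wrist');save(im,'w5.png')
z=P[...,2]
for nm,lo,hi,x0,x1,y0,y1 in [('pin',.147,.157,.43,.50,.09,.16),('wall',.13,.157,.56,.665,.085,.17),('paddle',.108,.12,.56,.66,.09,.17),('post',.12,.135,.62,.66,.065,.1)]:
    m=(z>lo)&(z<hi)&(P[...,0]>x0)&(P[...,0]<x1)&(P[...,1]>y0)&(P[...,1]<y1)
    if m.sum()<20: print(nm,m.sum());continue
    rc=cv2.minAreaRect((P[m][:,:2]*1000).astype(np.float32));print(nm,m.sum(),rc,np.median(P[m],0),np.percentile(P[m],[2,98],axis=0).round(3).tolist())
im,d,P=cloud('top');save(im,'t5.png');np.save('topP.npy',P)
for k in ['drip_tray','spout_mouth']: print(k,[(np.round(x['point'],3).tolist(),round(x['score'],2)) for x in r.spot_in('top',k)[:2]])
z=P[...,2]
m=(z>.022)&(z<.036)&(P[...,0]>.45)&(P[...,0]<.68)&(P[...,1]>-.42)&(P[...,1]<-.24)
print('tray',cv2.minAreaRect((P[m][:,:2]*1000).astype(np.float32)),m.sum())
m=(z>.05)&(z<.085)&(P[...,0]>.5)&(P[...,0]<.7)&(P[...,1]>-.16)&(P[...,1]<-.052)
print('spout',cv2.minAreaRect((P[m][:,:2]*1000).astype(np.float32)),m.sum(),P[m].max(0))
```

```text
[0.52151852 0.11665335 0.25589845] 0.0040726490792627685 [ 1.73284961e-01 -1.12229386e-02  1.88666343e+00  2.69552437e-04
  1.26657182e+00  1.61775847e+00]
pin 116 ((467.716552734375, 133.26930236816406), (7.730737209320068, 16.748104095458984), 51.95647430419922) [0.46942704 0.13496053 0.15061956] [[0.461, 0.127, 0.147], [0.473, 0.138, 0.153]]
wall 1358 ((631.8356323242188, 119.73677062988281), (8.688314437866211, 71.55305480957031), 9.512751579284668) [0.6295982  0.12962086 0.14268612] [[0.623, 0.106, 0.131], [0.636, 0.153, 0.145]]
paddle 5907 ((603.5087890625, 118.7564926147461), (51.03140640258789, 65.15384674072266), 9.700719833374023) [0.60605385 0.12239392 0.11537808] [[0.578, 0.092, 0.113], [0.628, 0.15, 0.117]]
post 319 ((637.9356689453125, 83.69037628173828), (11.27271842956543, 11.303359985351562), 47.797645568847656) [0.63743982 0.08416206 0.12878228] [[0.632, 0.079, 0.121], [0.643, 0.089, 0.131]]
drip_tray [([0.565, -0.317, 0.002], 0.89)]
spout_mouth [([0.606, 0.053, 0.083], 0.71), ([0.563, -0.316, 0.002], 0.64)]
tray ((590.3565673828125, -331.8045654296875), (146.35592651367188, 162.07582092285156), 80.94010162353516) 288
spout ((573.8954467773438, -98.18345642089844), (22.99610137939453, 88.45353698730469), 0.8308042287826538) 251 [ 0.58587566 -0.05412805  0.08343013]
```

View pics/w5.png

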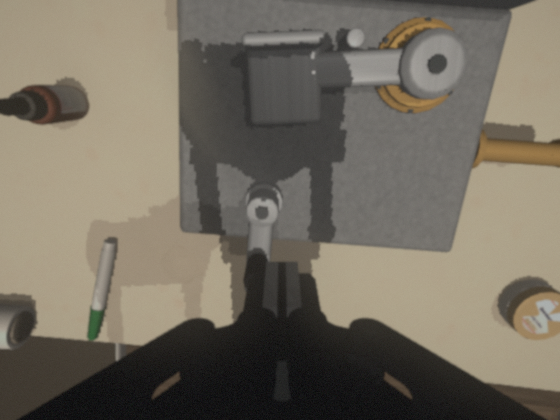

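The handle now points 99.5° in the world, which is a turn of about 1.45. The paddle top is at 0.115, so it is pressed about 9.7 mm, and it stays put by the post at (355,38). I'm moving on to the tray.

Call:
{"op": "drive_tool", "data": {
  "commands": [
    [[0,0,-30,0,30],[-5,45,-20,0,30],[-6,45,-20,0,30],[-6,45,0,0,30],[-6,45,0,0,30],[-6,45,0,0,30],[-6,45,0,0,30],[-6,45,0,0,30],[-6,45,0,0,30],[-6,45,0,0,30]]
  ]
}}

```text
clock: 19.6
tool_pos: [0.5244, -0.2944, 0.325]
tool_rot: [0.0, 0.998, 0.063, 0.0]
wrist_force: [0.5, 0.2, 0.3]
opening: 0.351
finger_force: 0.0
```

Call:
{"op": "drive_tool", "data": {
  "commands": [
    [[-4,45,0,0,30],[0,30,0,0,30],[0,0,0,0,30]]
  ]
}}

```text
clock: 19.9
tool_pos: [0.5295, -0.3714, 0.3238]
tool_rot: [0.0, 0.998, 0.061, -0.0]
wrist_force: [-0.1, 0.5, 0.2]
opening: 0.355
finger_force: 0.0
```

Run:
```python
from h import *
st=r.observe();print(st['tool_pos'],st['tool_rot'],st['qpos'])
im,d,P=cloud('wrist');save(im,'w6.png')
for k in ['drip_tray','scrub_brush','spout_mouth']: print(k,[(np.round(x['point'],3).tolist(),round(x['score'],2)) for x in r.spot_in('wrist',k)[:2]])
z=P[...,2]
m=(z>.024)&(z<.034)&(P[...,0]>.49)&(P[...,0]<.64)&(P[...,1]>-.42)&(P[...,1]<-.22)
k,l,s,c=cv2.connectedComponentsWithStats(m.astype(np.uint8))
for i in range(1,k):
    if s[i,4]>60: rc=cv2.minAreaRect((P[l==i][:,:2]*1000).astype(np.float32));print(s[i],rc,cv2.boxPoints(rc).round().tolist())
m=(z>.05)&(z<.085)&(P[...,0]>.5)&(P[...,0]<.7)&(P[...,1]>-.16)&(P[...,1]<-.052)
if m.sum()>20: print('spout',cv2.minAreaRect((P[m][:,:2]*1000).astype(np.float32)),m.sum(),P[m].min(0))
```

```text
[ 0.52947345 -0.37138357  0.32377355] [ 4.13189584e-04  9.98151917e-01  6.07649875e-02 -4.42384924e-04] [-6.49562255e-01  1.73238037e-01  1.56485563e+00 -1.22047858e-03
  1.40363098e+00  7.99832313e-01]
drip_tray [([0.559, -0.314, 0.005], 0.58)]
scrub_brush [([0.674, -0.351, 0.043], 0.73), ([0.396, -0.202, 0.029], 0.22)]
spout_mouth [([0.57, -0.11, 0.062], 0.95), ([0.556, -0.313, 0.004], 0.17)]
[ 177   74  119  106 1422] ((558.285400390625, -312.901123046875), (120.36457824707031, 90.71834564208984), 81.34910583496094) [[504.0, -366.0], [594.0, -379.0], [612.0, -260.0], [522.0, -247.0]]
spout ((576.2597045898438, -114.29019165039062), (61.06181335449219, 24.372955322265625), 89.54380798339844) 1544 [ 0.56392523 -0.14481558  0.05007979]
```

View pics/w6.png

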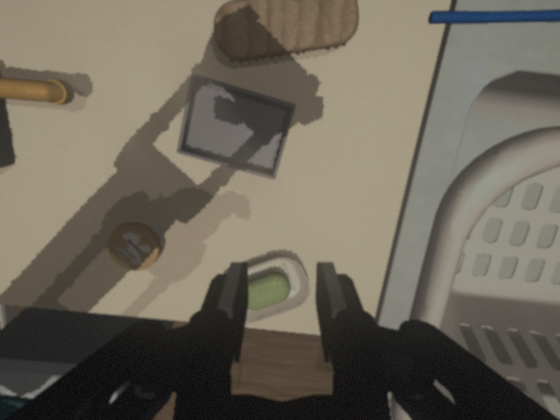

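The wrist view shows the tray at (236,125) and the brush at (288,28), clear of it. The spout mouth is at about (60,92), and the tray's yaw is −8.6°. I'll grip the tray's right short wall and slide it.

Call:
{"op": "drive_tool", "data": {
  "commands": [
    [[0,0,0,0.14,30],[0,0,0,0.133,30],[10,-2,0,0,30],[9,-2,0,0,30],[0,0,45,0,30],[0,0,45,0,30],[0,0,45,0,30],[0,0,45,0,30],[0,0,45,0,30],[0,0,0,0,30]]
  ]
}}

```text
clock: 21.1
tool_pos: [0.544, -0.3609, 0.0921]
tool_rot: [-0.004, 0.997, -0.072, -0.006]
wrist_force: [-0.5, 1.6, -1.1]
opening: 0.351
finger_force: 0.0
```

Call:
{"op": "drive_tool", "data": {
  "commands": [
    [[0,0,20,0,30],[0,0,10,0,30],[0,0,0,0,30]]
  ]
}}

```text
clock: 21.4
tool_pos: [0.5485, -0.3649, 0.0706]
tool_rot: [-0.0, 0.997, -0.073, -0.0]
wrist_force: [-0.1, 0.4, 0.2]
opening: 0.356
finger_force: 0.0
```

Call:
{"op": "drive_tool", "data": {
  "commands": [
    [[2,5,0,0,30],[0,0,20,0,30],[0,0,18,0,30],[0,0,9,0,30],[0,0,0,0,30],[0,0,0,0,30]]
  ]
}}

```text
clock: 22.0
tool_pos: [0.5495, -0.3706, 0.0234]
tool_rot: [-0.0, 0.997, -0.074, -0.0]
wrist_force: [-0.0, -0.1, 0.5]
opening: 0.353
finger_force: 0.0
```

Call:
{"op": "drive_tool", "data": {
  "commands": [
    [[0,0,0,0,12],[0,0,0,0,0],[0,0,0,0,0],[0,0,0,0,0],[0,0,0,0,0]]
  ],
  "grip_force": 25
}}

```text
clock: 22.5
tool_pos: [0.5502, -0.3711, 0.0245]
tool_rot: [0.0, 0.997, -0.074, 0.001]
wrist_force: [-0.7, -0.2, 4.5]
opening: 0.036
finger_force: 27.8
```

Call:
{"op": "drive_tool", "data": {
  "commands": [
    [[-1,-12,0,0,0],[-1,-20,0,0,0],[-1,-20,0,0,0],[-1,-20,0,0,0],[-1,-20,0,0,0],[-1,-20,0,0,0],[-1,-20,0,0,0],[-1,-20,0,0,0],[-1,-20,0,0,0],[0,-11,0,0,0]]
  ]
}}

```text
clock: 23.5
tool_pos: [0.5679, -0.1869, 0.0244]
tool_rot: [0.001, 0.997, -0.073, 0.001]
wrist_force: [-0.7, -4.5, 5.7]
opening: 0.037
finger_force: 28.1
```

```bash
cat > t.py <<'E'
from h import *
import sys
n=sys.argv[1]
st=r.observe();print(st['tool_pos'],st['wrist_force'],st['opening'])
im,d,P=cloud('top');save(im,n)
z=P[...,2]
m=(z>.0)&(z<.037)&(P[...,0]>.49)&(P[...,0]<.66)&(P[...,1]>-.25)&(P[...,1]<-.045)
g=im.max(-1)<130
m&=g
k,l,s,c=cv2.connectedComponentsWithStats(m.astype(np.uint8))
for i in range(1,k):
    if s[i,4]>60: rc=cv2.minAreaRect((P[l==i][:,:2]*1000).astype(np.float32));print(s[i],rc,cv2.boxPoints(rc).round().tolist())
E
python3 t.py t7.png
```

```text
[ 0.56789938 -0.18685989  0.02444294] [-0.70370664 -4.52378647  5.67252122] 0.036778626881310804
[262 184  14  12  84] ((611.0123291015625, -97.2201156616211), (31.39931297302246, 38.71650314331055), 9.342886924743652) [[592.0, -81.0], [599.0, -119.0], [630.0, -114.0], [623.0, -76.0]]
[256 203  11  18  83] ((549.5543212890625, -71.82183074951172), (17.267372131347656, 55.884483337402344), 71.16478729248047) [[520.0, -71.0], [573.0, -89.0], [579.0, -73.0], [526.0, -55.0]]
```

Call:
{"op": "drive_tool", "data": {
  "commands": [
    [[0,0,0,0,12],[0,0,0,0,22],[0,0,0,0,22],[0,0,0,0,22],[0,0,-20,0,22],[0,0,-40,0,22],[-10,10,-50,0,22],[-40,0,-50,0,22],[-40,0,-50,0,22],[0,0,0,0,22]]
  ]
}}

```text
clock: 24.55
tool_pos: [0.4952, -0.1883, 0.2162]
tool_rot: [0.002, 0.997, -0.074, 0.004]
wrist_force: [0.7, -0.9, 0.1]
opening: 0.26
finger_force: 0.0
```

```bash
python3 t.py t8.png
python3 - <<'E'
from h import *
im,d,P=cloud('wrist');z=P[...,2]
m=(z>.024)&(z<.034)&(P[...,0]>.49)&(P[...,0]<.65)&(P[...,1]>-.23)&(P[...,1]<-.05)
rc=cv2.minAreaRect((P[m][:,:2]*1000).astype(np.float32));print('tray',rc,m.sum())
m=(z>.05)&(z<.085)&(P[...,0]>.5)&(P[...,0]<.7)&(P[...,1]>-.17)&(P[...,1]<-.045)
print('spout',cv2.minAreaRect((P[m][:,:2]*1000).astype(np.float32)),m.sum())
s,d,_=cloud('scene')
a=cv2.resize(im,(400,300));b=cv2.resize(s,(400,300));save(np.hstack([a,b]),'end.png')
E
```

```text
[ 0.49518339 -0.18832699  0.21620384] [ 0.66825512 -0.93033216  0.13368517] 0.2598142345877465
[261 184  20  12 118] ((608.758056640625, -101.8975830078125), (53.04932403564453, 27.102415084838867), 84.37451171875) [[593.0, -127.0], [620.0, -130.0], [625.0, -77.0], [598.0, -74.0]]
[258 203  19  15 179] ((553.5706787109375, -91.53221893310547), (51.08512878417969, 40.78071594238281), 87.76973724365234) [[532.0, -116.0], [573.0, -118.0], [575.0, -67.0], [534.0, -65.0]]
tray ((575.5175170898438, -127.22309875488281), (120.8446044921875, 90.42972564697266), 81.6036376953125) 2784
spout ((544.8883056640625, -94.48150634765625), (98.9421615600586, 89.57352447509766), 89.98595428466797) 4702
```

View pics/end.png

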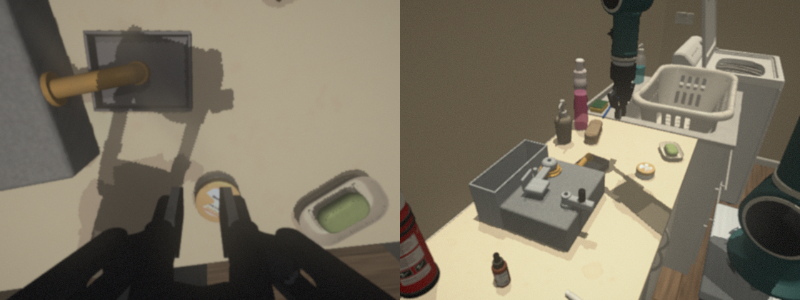

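The tray's middle is within about 4 mm of the spout mouth. The handle is still shut, the catch is clear and the bottle is upright, so I'm handing in.

```bash
python3 -c "
from station import r
print(r.hand_in())"
```

```text
the job is handed in; nothing more can be done
None
```

The drain is shut and the job is handed in at about 25 s: bottle upright on the worktop, catch a quarter turn clear, handle wedged at its stop (about 1.45 rad, pressed about 9.7 mm), and tray within about 4 mm of centred under the spout; the verdict was not shown.

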